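# Close the filter housing on its dowels and hold it shut

### The job

The filter housing on the bench is open for a filter change: lay the round filter cartridge that fits the pocket flat and fully home in the round pocket of the fixed lower half, then fit the loose cover over the two dowel pins, grip rib up, and press it down against the spring until it is fully shut, its underside flat on the lower half. Finish while still holding it pressed shut with the gripper (someone else will fit the screws), and leave the other things on the bench where they are.

Things in the scene. Friction and masses are not known exactly. Their poses are not given: they have to be found in the camera images.
- base: lower half of the filter housing, an aluminium block fixed to the bench, 150 (own x) x 80 (own y) x 28 mm high. Origin at the centre of its underside, z up. A round pocket lies in the middle of its top face, between two upright dowel pins on its own x axis, 56 mm either side of the centre. A brass pipe stub (14 mm thick, axis 12 mm above the bench) sticks out 22 mm from each long side
- pin (a point): tip of the dowel pin on the base's +x side, 50 mm above the bench. Both steel pins are alike: 8 mm across, 22 mm tall above the block's top face, the upper 6 mm tapering to 3 mm at the tip
- pocket (a point): centre of the round pocket at the level of the lower half's top face, 28 mm above the bench; axes as base. The pocket is 48.5 mm across with a chamfered rim; its sprung floor lies 10 mm below this point
- support (a joint): the pocket's floor, a sprung steel disc: how far it is pushed down, m. 0 = up against its stop. It starts to move at about 7 N and stiffens by 1.15 N per mm, 13.5 N at 6 mm; the weight of cartridge and cover does not move it. With the cartridge on it and the cover shut it reads 0.006
- cartridge: round filter cartridge, a white plastic disc 46 mm across and 16 mm thick, foot chamfered 1.5 mm, about 40 g, lying flat on the bench. Origin at the centre of its underside, z up. Resting on the unpressed pocket floor it stands 6 mm proud of the lower half's top face
- cover: loose cover (upper half) of the housing, about 0.4 kg, lying underside down on the bench: an aluminium plate 140 (own x) x 70 (own y) x 16 mm, with two chamfered through holes 10.5 mm across on its own x axis, 56 mm either side of the centre, and a grip rib on top. Fits either way round. Origin at the centre of its underside, z up. Shut, this point coincides with pocket
- rib (a point): centre of the top of the cover's grip rib, 48 mm above the cover's underside. The rib stands on the middle of the plate, 60 mm long (cover's x), 14 mm thick (cover's y), 32 mm high. With the cover resting on the cartridge and the spring unpressed it is 6 mm higher than when shut
- square_cartridge: bystander: white square cartridge 46 x 46 x 14 mm, origin at the centre of its underside
- cap: bystander: small white round cap 30 mm across, 18 mm high, origin at the centre of its underside
- pill_bottle: bystander: amber jar 46 mm across, 80 mm high, origin at the centre of its underside
- pen: bystander: black marker pen lying along its own x, 130 mm long, 12 mm thick, origin under its middle
- medicine_box: bystander: white carton 50 x 120 x 30 mm, origin at the centre of its underside
- steel_dish: bystander: steel bowl 100 mm across, 35 mm high, origin at the centre of its underside
- vial: bystander: small glass vial 32 mm across, 55 mm high, origin at the centre of its underside
Not all that is in view belongs to the job. Leave any yellow look-alike of the cover alone. Leave any orange look-alike of the cartridge alone.

How it is judged:
On the way, in this order (a step that is already met when the one before it is completed fails the run):
1. the cartridge lies flat and fully home in the pocket, let go (horizontal distance between cartridge and pocket below 0.003 m and angle between cartridge's own z axis and vertical below 0.06 rad and z of cartridge in the frame of pocket between -0.0125 and -0.0085 m and contact force between the fingers and cartridge below 0.1 N), for 0.2 s.
2. the cover is threaded on both dowel pins, over the cartridge (horizontal distance between cartridge and pocket below 0.003 m and angle between cartridge's own z axis and vertical below 0.06 rad and horizontal distance between cover and base below 0.003 m and angle between the x axis of cover and the x axis of base, either way round below 0.04 rad and angle between cover's own z axis and vertical below 0.04 rad and z of cover in the frame of pocket between -0.002 and 0.0135 m), for 0.1 s.
At the end, for the whole second after the job is handed in: cartridge in the pocket (centred within 3 mm, level, 14.5 to 18 mm deep); cover on both pins (within 3 mm, 0.04 rad), shut to within 1.5 mm; sprung floor down more than 4.5 mm; the fingers hold still on the cover with more than 3 N; bystanders within 20 mm of their start (horizontal distance between cartridge and pocket below 0.003 m and angle between cartridge's own z axis and vertical below 0.06 rad and z of cartridge in the frame of pocket between -0.018 and -0.0145 m and horizontal distance between cover and base below 0.003 m and angle between the x axis of cover and the x axis of base, either way round below 0.04 rad and angle between cover's own z axis and vertical below 0.04 rad and z of cover in the frame of pocket between -0.002 and 0.0015 m and value of joint support above 0.0045 m and contact force between the fingers and cover above 3 N and linear speed of cover below 0.01 m/s); the arm keeps its last pose, push and grip.
It fails at once if another thing on the bench is moved more than 20 mm (distance of any of square_cartridge, cap, pill_bottle, pen, medicine_box, steel_dish, vial from where it was at the start of the episode above 0.02 m).
It also fails if it takes over 61 s, if anything falls off the work surface, if the arm or the gripper's body presses on something with over 40 N, if the wrist force passes 120 N, or if a joint passes its speed limit or range.

### The arm

A 7-joint arm with a two-finger parallel gripper is mounted at the origin on the work surface. World frame = base frame: x ahead of the robot, y to its left, z up, the work surface at z = 0. Lengths are in m, angles in rad, forces in N, time in s.
With the tool pointing down it reaches from about 0.4 to 0.85 m from the base axis. Payload 4.5 kg.
Tool frame: the origin (TCP) lies at the centre of the arm's flange, where the gripper is bolted on; the fingertips stand 166 mm ahead of it and the grasp point (between the pads) lies 147 mm ahead of it (r.grip_depth is the distance from the TCP to the grasp point, in m); z points along the fingers, y is the line along which they close (so a half turn about z gives the same grasp; the last joint's range is limited). The gripper opens to 88 mm and grips with 3 to 60 N. Pads are 18 mm wide; open, the fingers measure 123 mm over their backs; the gripper's body (75 mm by 187 mm) begins 45 mm behind the grasp point.
Start: joints at [-1.081, 0.689, -0.195, 1.565, 0.157, 0.902, -0.215], TCP at [0.275, 0.561, 0.405] pointing down, gripper open.
Joint ranges: [-3.01, 3.01], [-0.46, 2.08], [-1.47, 1.51], [0.13, 2.56], [-1, 4.14], [0.04, 2.09], [-2.66, 2.66]. Speed limits (rad/s): [2.57, 2.57, 3.14, 3.14, 3.14, 3.14, 3.14].

### API

Orientations are given as a unit quaternion [x, y, z, w].
In Python, from plant import status, cams, r, finder gives the robot as it stands.
- The arm moves only by the tool play_rows, never from a script. Its argument "rows" is a list of rows, each a list of 7 numbers: the opening in per cent of the stroke, from 0 (shut) to 100 (fully open), then the shift along the tool's x, y, z in m, then the turn, a rotation vector about the tool's x, y, z in degrees. A call has 1 to 8 rows; each row shifts and turns the commanded pose from where the row before left it, along the tool's axes as they then stand; what a row does not reach is not made up. A row lasts 1/8 s, in which the tool goes at most 62.5 mm and 10.7 degrees, less where a joint would pass 70% of its speed; a pose out of reach is approached as far as the arm can. A call with a gripper value outside its range is refused whole. The fingers move at their own pace and stop on an object; "grip_force" is the grip in N (left out, the last holds). Time passes only in rows, so rows that do not move let the fingers close. It gives the time, the measured TCP pose, the force, the opening and the grip force at its end, in the units of the state.
- status.get_state(): the state, without advancing time (a new reading comes with each control period).
- cams.snapshot(name): name is "side" or "top" or "wrist"; returns the picture (480x640x3 uint8, red, green, blue); there is no depth.
- cams.camera_params(name): a dict with "vfov" (degrees; the focal length in pixels is half the picture's height over the tangent of half this angle, whatever the lens; pixels are square), "cx", "cy" (the principal point, pixels), "R" (3x3) and "t" (3): a world point X has camera coordinates R X + t; the wrist camera has in their place "tool_from_camera" (4x4, takes a point from camera to tool coordinates, whose origin is the TCP and whose axes are the flange's). Camera axes: x right, y down, z forward; pixel columns grow to the right and rows downward; lengths in m; the calibration is good to about 2 mm. A picture is of the moment at which its call begins: read the wrist's pose just before it. camera_params takes no time and is no camera call.
- r.finish_job(): hands the job in; it is judged then, once.
Trained networks look in the newest picture that a camera, given by its name, has taken for a name from the list of things; names that differ only in an ending like _2 or _b are one class to them, and where a whole thing is asked for, a point or a joint stands for the part that bears it (a point fixed in the world has none). Each returns a list of dicts, best first, with "score" (0 to 1); they miss things now and then, are a little off and sometimes report something else, mostly with a low value. They report only what shows in the picture. A call takes as long as a camera call. They do not tell look-alikes from the thing itself.
- finder.spot_in(camera, label): "at" ([x, y, z] in m, in the coordinates of the camera as it stood for that picture, good to about 4 mm: the middle of the surface that is visible of it).
- finder.regions_of(camera, label): "mask" (480x640 bool, what is visible of it).
The state is a dict: "clock": time; "q": joint angles; "qd": joint speeds; "joint_torque": joint torques, N m; "tool_pos": TCP position; "eef_rot": TCP orientation; "contact_force": force on the tool from outside, world axes, zero at the start; "moment": the same for the moment, N m; "opening": opening from 0.0 (shut) to 1.0 (fully open); "finger_force": force on a finger pad.
Only numpy, scipy, OpenCV 4.12 (cv2) and the standard library are available. Lean on these libraries where they do the work, as an engineer would, in place of code of your own. Each camera call takes 0.05 s, during which the arm holds its last target. There are 200 camera calls.

## Working session

There is one attempt and no reset: what is moved stays moved. The work goes in short steps, Python scripts to look and compute and a tool call to move; the robot and the scene stay as the last step left them, time stands still between calls to the robot, and variables do not carry over. Pictures are saved under pics/ and viewed, at most 12 in all, crops included, and the job is handed in when it is done.

Besides the shell and the picture viewer there is one more tool, called after "Call:" as name(argument=value, ...) on one line, values as JSON. play_rows: Moves the arm, as the interface text tells. Its arguments: {"type":"object","properties":{"rows":{"type":"array","items":{"type":"array","items":{"type":"number"}}},"grip_force":{"type":"number"}},"required":["rows"]}

```bash
ls; mkdir -p pics; cat > h.py <<'E'
import numpy as np, cv2
from scipy.spatial.transform import Rotation as Ro
from plant import status, cams, r, finder
def snap(c):
    s=status.get_state(); im=cams.snapshot(c); p=cams.camera_params(c)
    f=240/np.tan(np.radians(p["vfov"])/2)
    if c=="wrist":
        T=np.array(p["tool_from_camera"]); W=np.eye(4); W[:3,:3]=Ro.from_quat(s["eef_rot"]).as_matrix(); W[:3,3]=s["tool_pos"]
        M=W@T
    else:
        M=np.eye(4); R=np.array(p["R"]); M[:3,:3]=R.T; M[:3,3]=-R.T@np.array(p["t"])
    return im,M,f,p["cx"],p["cy"]
def world(M,a): return M[:3,:3]@np.array(a)+M[:3,3]
def pix2w(px,z,M,f,cx,cy):
    px=np.atleast_2d(px).astype(float)
    d=np.c_[(px[:,0]-cx)/f,(px[:,1]-cy)/f,np.ones(len(px))]@M[:3,:3].T
    return M[:3,3]+d*((z-M[2,3])/d[:,2])[:,None]
def w2pix(X,M,f,cx,cy):
    c=(np.atleast_2d(X)-M[:3,3])@M[:3,:3]
    return np.c_[c[:,0]/c[:,2]*f+cx,c[:,1]/c[:,2]*f+cy]
def save(n,im): cv2.imwrite("pics/"+n,cv2.cvtColor(im,cv2.COLOR_RGB2BGR))
E
python3 - <<'E'
from h import *
im,*k=snap("top"); save("top.png",im)
print(k[0],k[1:])
for l in ["base","cartridge","cover","rib","pocket","square_cartridge","cap","pill_bottle","pen","medicine_box","steel_dish","vial"]:
    for d in finder.spot_in("top",l)[:4]:
        w=world(k[0],d["at"]); print(l,round(d["score"],2),w.round(3),w2pix(w,*k).round()[0])
print(status.get_state())
print(cams.camera_params("wrist"))
E
```

```text
pics
[[ 0.00847102 -0.98352083  0.18059629  0.38091635]
 [-0.99946953 -0.01400721 -0.02940178  0.04249598]
 [ 0.03144691 -0.18025143 -0.98311775  1.08449111]
 [ 0.          0.          0.          1.        ]] [np.float64(516.7083826200724), 323.00564889928154, 239.21392745183]
base 0.81 [0.603 0.023 0.03 ] [317. 226.]
base 0.69 [0.7   0.184 0.016] [242. 182.]
cartridge 0.86 [0.551 0.261 0.016] [202. 250.]
cartridge 0.7 [0.466 0.276 0.017] [193. 291.]
cover 0.65 [ 0.363 -0.283  0.011] [465. 344.]
rib 0.63 [ 0.364 -0.284  0.017] [466. 344.]
rib 0.6 [ 0.552 -0.3    0.014] [470. 253.]
pocket 0.75 [0.604 0.025 0.028] [316. 225.]
square_cartridge 0.76 [0.699 0.183 0.013] [243. 182.]
cap 0.72 [0.605 0.025 0.028] [317. 225.]
cap 0.66 [ 0.435 -0.116  0.018] [384. 308.]
pill_bottle 0.97 [ 0.775 -0.043  0.077] [351. 140.]
pen 0.75 [0.543 0.424 0.008] [124. 253.]
medicine_box 0.55 [0.684 0.366 0.033] [154. 185.]
medicine_box 0.47 [ 0.551 -0.3    0.015] [470. 254.]
steel_dish 0.6 [ 0.678 -0.4    0.018] [514. 196.]
vial 0.71 [0.76  0.086 0.036] [288. 153.]
{'clock': 0.65, 'q': array([-1.08119336,
[... 436 characters left out ...]
 'eef_rot': array([2.25910292e-01, 9.74148110e-01, 2.06561003e-05, 1.05810938e-05]), 'contact_force': array([ 0.7195258 , -0.0772225 , -0.52688394]), 'moment': array([-0.03415043,  0.01182272,  0.01521618]), 'finger_force': 0.0, 'opening': 1.0012920838955761}
{'vfov': 65.00745147591888, 'cx': 317.4239345834436, 'cy': 241.60246376653922, 'tool_from_camera': array([[-5.58197133e-04, -9.57484006e-01, -2.88485816e-01,
         7.50087162e-02],
       [ 9.99999834e-01, -4.93886107e-04, -2.95712953e-04,
        -1.13553935e-03],
       [ 1.40661286e-04, -2.88485933e-01,  9.57484123e-01,
         1.98645342e-02],
       [ 0.00000000e+00,  0.00000000e+00,  0.00000000e+00,
         1.00000000e+00]])}
```

View pics/top.png

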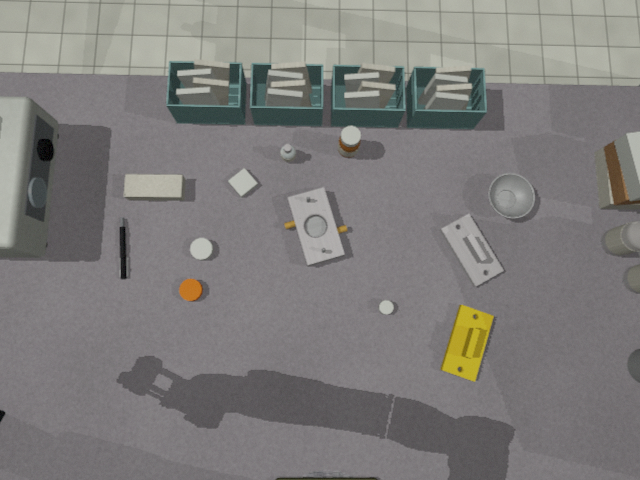

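The top view shows these candidates:
- **Cartridge:** white round disc at (201,249) or its orange look-alike at (190,290). The white square at (243,182) and the small cap at (386,307) don't fit. The white 46 mm disc is the one meant.
- **Cover:** grey plate at (472,250) or its yellow look-alike at (468,343). The grey one is meant.
- **Base:** at (316,226).

I'll confirm these in one enlarged crop.

```bash
python3 - <<'E'
from h import *
im,*k=snap("top")
a=cv2.resize(im[160:310,160:360],None,fx=3,fy=3,interpolation=3); b=cv2.resize(im[205:305,430:510],None,fx=2.4,fy=2.4,interpolation=3)
o=np.zeros((450,800,3),np.uint8); o[:,:600]=a; o[:b.shape[0],600:600+b.shape[1]]=b; save("crop.png",o)
# grey plates by mask
for l in ["base","cover","cartridge"]:
    for d in finder.regions_of("top",l)[:3]:
        m=d["mask"].astype(np.uint8); ys,xs=np.nonzero(m)
        c=max(cv2.findContours(m,0,1)[0],key=cv2.contourArea).reshape(-1,2)
        W=pix2w(c,{"base":.028,"cover":.016,"cartridge":.016}[l],*k)[:,:2]
        (cx,cy),(w,h),an=cv2.minAreaRect((W*1000).astype(np.float32))
        print(l,round(d["score"],2),xs.mean().round(),ys.mean().round(),round(cx),round(cy),round(w),round(h),round(an,1))
E
```

```text
base 0.58 316.0 227.0 602 26 165 111 30.5
cover 0.86 467.0 342.0 368 -286 76 141 71.3
cover 0.65 471.0 250.0 558 -303 143 78 29.7
cover 0.43 316.0 227.0 604 26 162 110 29.8
cartridge 0.6 201.0 249.0 553 263 44 42 46.4
```

View pics/crop.png

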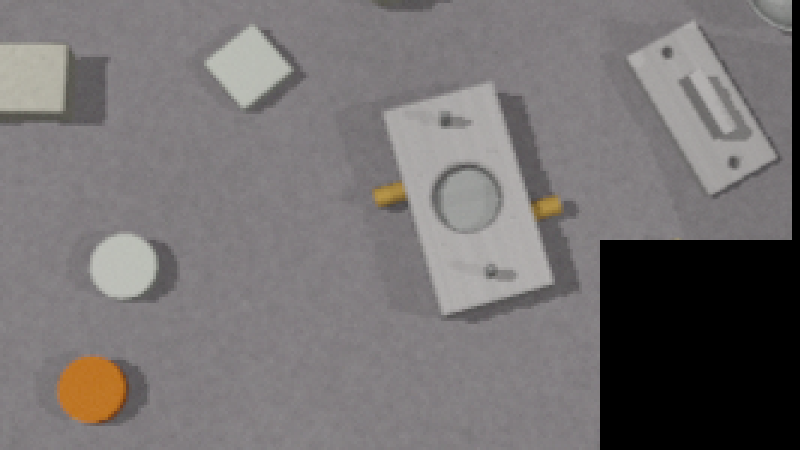

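The crop confirms the white disc at (201,249) and the bare aluminium cover at (472,250). The base's long axis is about 14.6° from world x and the cover's about 31°. Next I move above the cartridge.

Call:
play_rows(rows=[[100,-0.048,-0.018,0.015,0,0,0],[100,-0.048,-0.018,0.015,0,0,0],[100,-0.048,-0.018,0.015,0,0,0],[100,-0.048,-0.018,0.015,0,0,0],[100,-0.048,-0.018,0.015,0,0,0],[100,-0.048,-0.018,0.015,0,0,0],[100,-0.048,-0.018,0.015,0,0,0],[100,-0.045,-0.019,0.015,0,0,0]])

```text
clock: 1.85
tool_pos: [0.5547, 0.262, 0.2844]
eef_rot: [0.226, 0.974, 0.0, 0.0]
contact_force: [0.7, 1.2, -0.5]
opening: 1.0
finger_force: 0.0
```

Call:
play_rows(rows=[[100,0,0,0,0,0,-10],[100,0,0,0,0,0,-10],[100,0,0,0,0,0,-10],[100,0,0,0,0,0,-10],[100,0,0,0,0,0,0],[100,0,0,0,0,0,0]])

```text
clock: 2.6
tool_pos: [0.5535, 0.2633, 0.2847]
eef_rot: [-0.119, 0.993, 0.0, 0.0]
contact_force: [-1.0, 0.1, -0.8]
opening: 0.997
finger_force: 0.0
```

```bash
cat >> h.py <<'E'
def delta(X,a):
    "tool-frame shift to put the TCP at X, and tool-z turn (deg) to bring tool x to world yaw a"
    s=status.get_state(); R=Ro.from_quat(s["eef_rot"]).as_matrix()
    y=np.degrees(np.arctan2(R[1,0],R[0,0]))
    print("tcp",s["tool_pos"].round(4),"yaw",y.round(2),"tilt",R[:,2].round(4),"shift",(R.T@(np.array(X)-s["tool_pos"])).round(4),"turn",-round((a-y+180)%360-180,2),"F",s["contact_force"].round(2),"op",round(s["opening"],3),"ff",s["finger_force"],"t",s["clock"])
def disc(im,k,z,seed,rmin,rmax,tag):
    "centre of the white disc: bright region around seed"
    hsv=cv2.cvtColor(im,cv2.COLOR_RGB2HSV); return hsv
E
python3 - <<'E'
from h import *
im,*k=snap("wrist"); save("w1.png",im)
for d in finder.regions_of("wrist","cartridge")[:3]:
    m=d["mask"].astype(np.uint8); c=max(cv2.findContours(m,0,1)[0],key=cv2.contourArea)
    e=cv2.fitEllipse(c); print(d["score"],e)
    W=pix2w(c.reshape(-1,2),.016,*k)[:,:2]
    (a,b),rr=cv2.minEnclosingCircle((W*1000).astype(np.float32)); print(a,b,rr, W.mean(0), W.min(0),W.max(0))
for d in finder.spot_in("wrist","cartridge")[:2]: print(d["score"],world(k[0],d["at"]))
delta([.553,.263,.285],194.6); print(status.get_state()["q"].round(2))
E
```

```text
0.91 ((378.57391357421875, 120.94071960449219), (71.58856201171875, 75.86589050292969), 33.221771240234375)
467.40576171875 281.1678466796875 23.24193572998047 [0.4670233  0.28143059] [0.44446619 0.25794751] [0.49007479 0.30432046]
0.48 ((542.026123046875, 255.45826721191406), (26.629783630371094, 184.2488250732422), 16.346586227416992)
543.3773803710938 420.5429382324219 55.24579620361328 [0.53877081 0.41923758] [0.48836585 0.40329098] [0.5980644 0.4322344]
0.77 [0.55300398 0.26267911 0.01760074]
0.71 [0.46278052 0.28281799 0.012677  ]
tcp [0.5533 0.2635 0.2848] yaw -166.18 tilt [ 2.e-04 -1.e-04 -1.e+00] shift [ 0.0004 -0.0004 -0.0002] turn -0.78 F [-0.47 -0.08  0.09] op 1.0 ff 0.0 t 2.75
[-0.29  0.85 -0.41  1.7   0.49  0.7   0.85]
```

View pics/w1.png

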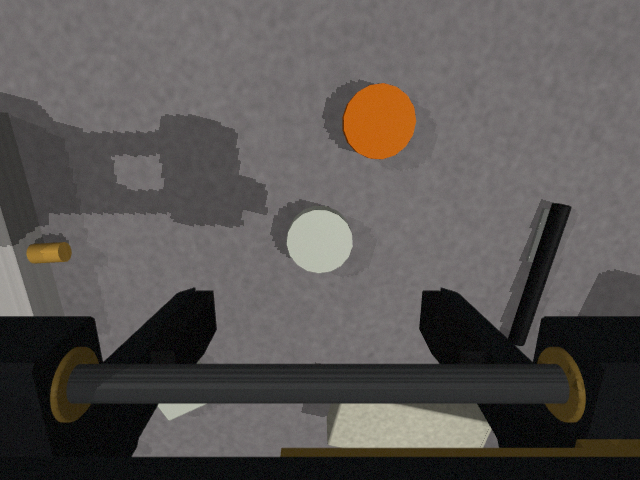

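The wrist view shows the white disc at (320,241) between the fingers' line, and the orange one at (379,120). I'll segment it precisely.

```bash
python3 - <<'E'
from h import *
im,*k=snap("wrist")
g=im.astype(int); m=((g.min(2)>150)).astype(np.uint8); m[300:]=0
for c in cv2.findContours(m,0,1)[0]:
    if cv2.contourArea(c)<800: continue
    W=pix2w(c.reshape(-1,2),.016,*k)[:,:2]; 
    (a,b),(w,h),an=cv2.fitEllipse((W*1000).astype(np.float32)); print("ell mm",a,b,w,h, W.mean(0))
    x,y=a/1000,b/1000; 
    if w>35 and w<55: delta([x,y,.175],194.6)
E
```

```text
ell mm 629.9603271484375 56.74580383300781 18.040363311767578 42.93553924560547 [0.63101242 0.05720882]
ell mm 552.7461547851562 263.8578796386719 44.39809799194336 44.467079162597656 [0.55251055 0.26375255]
tcp [0.5533 0.2635 0.2848] yaw -166.16 tilt [ 2.e-04 -1.e-04 -1.e+00] shift [0.0005 0.0005 0.1098] turn -0.76 F [-0.19  0.72  0.5 ] op 0.999 ff 0.0 t 2.8
```

Call:
play_rows(rows=[[100,0.0005,0.0005,0.04,0,0,-0.8],[90,0,0,0.04,0,0,0],[80,0,0,0.02,0,0,0],[75,0,0,0.0078,0,0,0],[75,0,0,0,0,0,0],[40,0,0,0,0,0,0],[40,0,0,0,0,0,0],[40,0,0,0,0,0,0]], grip_force=15)

```text
clock: 3.8
tool_pos: [0.5531, 0.2639, 0.1778]
eef_rot: [-0.128, 0.992, 0.0, 0.001]
contact_force: [0.0, -0.4, 3.7]
opening: 0.498
finger_force: 15.1
```

Call:
play_rows(rows=[[40,0,0,0,0,0,0],[40,0,0,0,0,0,0],[40,0,0,0,0,0,0]])

```text
clock: 4.18
tool_pos: [0.5531, 0.2639, 0.1778]
eef_rot: [-0.128, 0.992, 0.0, 0.001]
contact_force: [-0.3, -0.2, 7.0]
opening: 0.502
finger_force: 15.1
```

Call:
play_rows(rows=[[40,0,0,-0.01,0,0,0],[40,0,0,-0.04,0,0,0],[40,0,0,-0.05,0,0,0],[40,0,0,-0.02,0,0,0],[40,0,0,0,0,0,0]])

```text
clock: 4.8
tool_pos: [0.5532, 0.2639, 0.2987]
eef_rot: [-0.128, 0.992, 0.001, 0.002]
contact_force: [0.0, 0.9, -0.3]
opening: 0.496
finger_force: 15.0
```

```bash
python3 - <<'E'
from h import *
im,*k=snap("wrist"); im2,*k2=snap("side")
s=status.get_state(); p=s["tool_pos"]-[0,0,.155]; u=w2pix(p,*k2)[0]; print(u,[len(x) if hasattr(x,'__len__') else x for x in k2])
x,y=int(u[0]),int(u[1]); x=min(max(x,80),560);y=min(max(y,80),400)
o=np.zeros((480,800,3),np.uint8); o[:480,:400]=cv2.resize(im[180:,120:520],(400,300))[:300].repeat(1,0) if 0 else 0
o[:300,:400]=im[180:,120:520]; o[:400,400:]=cv2.resize(im2[y-80:y+80,x-80:x+80],(400,400),interpolation=2); save("g.png",o)
delta([.6035,.026,.29],194.6)
E
```

```text
[269.41874622 301.0388809 ] [4, np.float64(563.2409681676947), 319.15989208838454, 247.62278681870615]
tcp [0.5525 0.2633 0.2963] yaw -165.32 tilt [-1.1e-03 -9.0e-04 -1.0e+00] shift [ 0.0107 -0.2424  0.0064] turn 0.08 F [-0.81 -0.02 -0.09] op 0.498 ff 14.986262444053864 t 4.9
```

View pics/g.png

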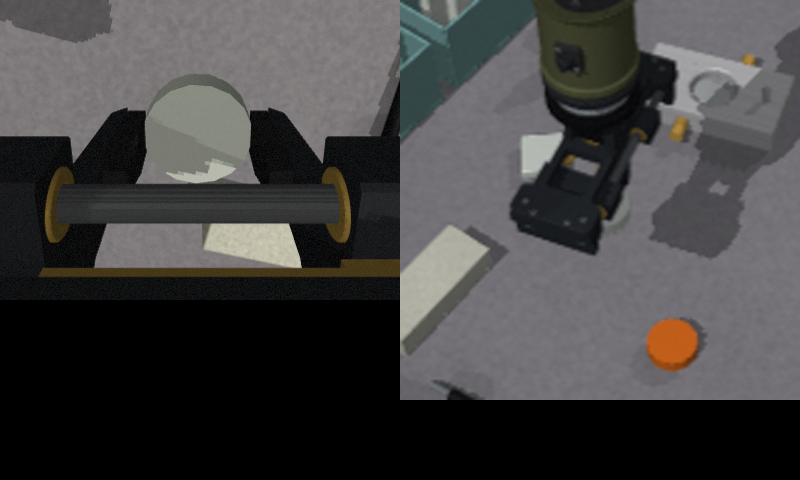

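The cartridge is held level between the fingertips. Next I'll view the base from an offset so the cartridge doesn't hide the pocket or pins.

Call:
play_rows(rows=[[40,-0.02,-0.04,-0.012,0,0,0],[40,-0.02,-0.06,-0.012,0,0,0],[40,-0.02,-0.06,-0.01,0,0,0],[40,-0.02,-0.06,-0.01,0,0,0],[40,0,-0.022,0,0,0,0],[40,0,0,0,0,0,0],[40,0,0,0,0,0,0]])

```text
clock: 5.78
tool_pos: [0.6876, 0.0569, 0.3392]
eef_rot: [-0.13, 0.992, 0.001, -0.001]
contact_force: [-0.4, 1.3, -0.4]
opening: 0.501
finger_force: 15.0
```

```bash
python3 - <<'E'
from h import *
im,*k=snap("wrist"); save("w2.png",im); np.savez("w2.npz",im=im,M=k[0],k=k[1:])
delta([.6035,.026,.29],194.6)
for l in ["pocket","pin","base"]:
    for d in finder.spot_in("wrist",l)[:2]: w=world(k[0],d["at"]); print(l,d["score"],w.round(4),w2pix(w,*k)[0])
print(w2pix([[.6035,.026,.028],[.6035+.0542,.026+.0141,.05],[.6035-.0542,.026-.0141,.05]],*k))
E
```

```text
tcp [0.6877 0.0573 0.3396] yaw -165.05 tilt [-0.0021  0.0022 -1.    ] shift [ 0.0893 -0.0086  0.0497] turn 0.35 F [-0.48  0.16 -0.48] op 0.5 ff 14.986561009518482 t 5.825
pocket 0.71 [0.5957 0.0274 0.0284] [310.10860453  99.16056543]
pin 0.89 [0.5965 0.0268 0.0265] [309.20267991 100.19688335]
base 0.56 [0.5999 0.0256 0.0289] [306.26842845 104.29333266]
[[305.65956464 109.62523537]
 [305.13797996 190.71815538]
 [304.39366103  14.1920995 ]]
```

View pics/w2.png

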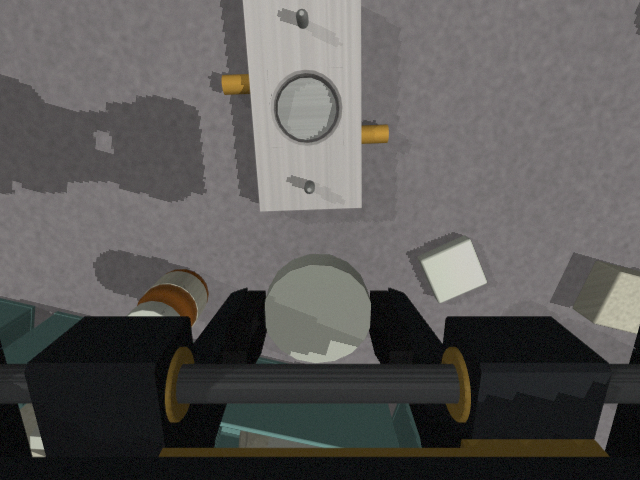

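The wrist view shows the pocket around (307,107), with pins near (302,18) and (309,187), and the cartridge clear below. I'll fit the plate edges and pocket rim.

```bash
python3 - <<'E'
from h import *
d=np.load("w2.npz"); im=d["im"]; k=[d["M"],*d["k"]]
g=im.min(2).astype(int); sat=im.max(2).astype(int)-g
P=((g>135)&(sat<25)).astype(np.uint8)
n,L,S,C=cv2.connectedComponentsWithStats(P); i=L[150,270] or L[60,280]; m=(L==i)
L_,R_=[],[]
for y in range(5,205,3):
    xs=np.nonzero(m[y,230:375])[0]+230
    if len(xs): L_.append((xs.min()-.5,y)); R_.append((xs.max()+.5,y))
for nme,E in (("L",L_),("R",R_)):
    W=pix2w(E,.028,*k)[:,:2]; 
    for _ in range(3):
        v=cv2.fitLine(W.astype(np.float32),cv2.DIST_HUBER,0,.001,.001).ravel(); nn=np.array([-v[1],v[0]]); r_=(W-v[2:])@nn; W=W[abs(r_)<.002]
    print(nme,len(W),"yaw",np.degrees(np.arctan2(v[1],v[0])), v[2:])
# rim: outer boundary of hole inside plate mask
h=((~m)[60:155,265:350]).astype(np.uint8)
c=max(cv2.findContours(h,0,1)[0],key=cv2.contourArea).reshape(-1,2)+[265,60]
hull=cv2.convexHull(c.astype(np.float32)).reshape(-1,2)
print("bbox",c.min(0),c.max(0))
for pts in (c,hull):
    W=pix2w(pts,.028,*k)[:,:2]; print("rim",cv2.fitEllipse((W*1000).astype(np.float32)))
# pins dark blobs
for (x0,y0,x1,y1) in ((290,0,318,32),(298,174,322,198)):
    mm=(g[y0:y1,x0:x1]<85); ys,xs=np.nonzero(mm); print("pin",xs.mean()+x0,ys.mean()+y0,ys.min()+y0,ys.max()+y0,len(xs), pix2w([xs.mean()+x0,ys.mean()+y0],.042,*k))
o=cv2.resize(im[0:215,225:380],None,fx=2.7,fy=2.7,interpolation=2); save("b.png",o)
E
```

```text
L 67 yaw 17.08739 [ 0.6043881  -0.01514912]
R 67 yaw 17.157187 [0.5838255  0.06217622]
bbox [274  70] [341 144]
rim ((601.9657592773438, 27.006689071655273), (49.14628219604492, 50.31452560424805), 116.3685073852539)
rim ((601.958740234375, 26.930999755859375), (49.62955856323242, 51.12132263183594), 122.66258239746094)
pin 300.6666666666667 21.047619047619047 12 27 105 [[0.55183223 0.00978288 0.042     ]]
pin 307.83673469387753 185.18367346938777 181 193 49 [[0.6545122  0.04110315 0.042     ]]
```

View pics/b.png

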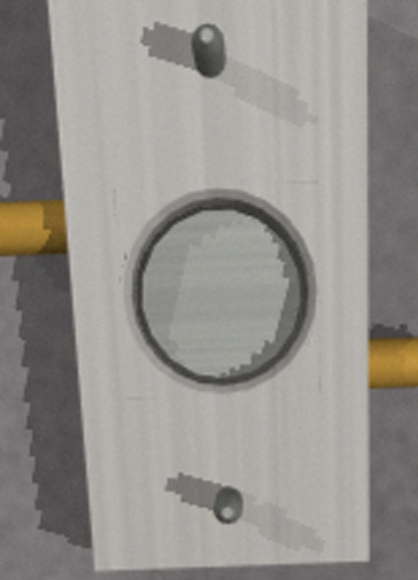

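Pocket is at (0.6022, 0.0272) and base yaw is 17.1°. Now I go over the pocket, a bit above the pins.

Call:
play_rows(rows=[[40,0.03,-0.002,0,0,0,0],[40,0.04,-0.003,0,0,0,0],[40,0.0204,-0.002,0.03,0,0,0],[40,0,0,0.05,0,0,-2.1],[40,0,0,0.0346,0,0,0],[40,0,0,0,0,0,0],[40,0,0,0,0,0,0],[40,0,0,0,0,0,0]])

```text
clock: 6.98
tool_pos: [0.6039, 0.0247, 0.2273]
eef_rot: [-0.146, 0.989, 0.0, 0.002]
contact_force: [-0.7, -0.2, -0.2]
opening: 0.502
finger_force: 15.0
```

```bash
python3 - <<'E'
from h import *
delta([.6022,.0272,.206],197.1)
E
```

```text
tcp [0.6039 0.0247 0.2273] yaw -163.21 tilt [ 3.2e-03  6.0e-04 -1.0e+00] shift [0.001  0.0029 0.0213] turn -0.31 F [-0.67 -0.21 -0.16] op 0.502 ff 14.986391754637225 t 6.975
```

Call:
play_rows(rows=[[40,0.001,0.0029,0.005,0,0,-0.3],[40,0,0,0.005,0,0,0],[40,0,0,0,0,0,0],[40,0,0,0,0,0,0]])

```text
clock: 7.48
tool_pos: [0.6014, 0.0267, 0.2154]
eef_rot: [-0.148, 0.989, 0.0, -0.0]
contact_force: [-0.3, 0.1, -0.4]
opening: 0.501
finger_force: 15.0
```

```bash
python3 - <<'E'
from h import *
im,*k=snap("wrist"); save("c.png",cv2.resize(im[130:350,200:440],None,fx=2.5,fy=2.5,interpolation=2))
delta([.6022,.0272,.206],197.1)
E
```

```text
tcp [0.6014 0.0267 0.2155] yaw -162.92 tilt [ 0.  0. -1.] shift [-0.0009  0.0002  0.0095] turn -0.02 F [1.09 0.38 0.24] op 0.497 ff 14.986373453493798 t 7.525
```

View pics/c.png

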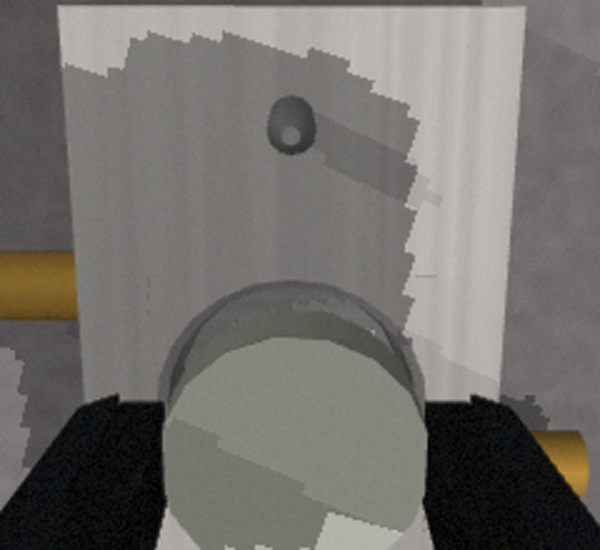

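The cartridge is just over the pocket rim. A small shift of about −0.7 mm in x and −0.3 mm in y is needed before lowering.

Call:
play_rows(rows=[[40,-0.0007,-0.0003,0.005,0,0,0],[40,0,0,0.005,0,0,0],[40,0,0,0.003,0,0,0],[40,0,0,0,0,0,0]])

```text
clock: 8.02
tool_pos: [0.602, 0.0267, 0.2021]
eef_rot: [-0.149, 0.989, 0.0, -0.0]
contact_force: [-0.5, 0.6, -0.1]
opening: 0.502
finger_force: 15.0
```

```bash
python3 - <<'E'
from h import *
delta([.6022,.0272,.1958],197.1)
E
```

```text
tcp [0.602  0.0267 0.2021] yaw -162.91 tilt [-6.e-04 -0.e+00 -1.e+00] shift [-0.0003  0.0005  0.0063] turn -0.01 F [-0.46  0.63 -0.13] op 0.502 ff 14.986396782169322 t 8.025
```

Call:
play_rows(rows=[[40,0,0,0.003,0,0,0],[40,0,0,0.002,0,0,0],[40,0,0,0.001,0,0,0],[40,0,0,0,0,0,0]])

```text
clock: 8.52
tool_pos: [0.6021, 0.0267, 0.1964]
eef_rot: [-0.149, 0.989, 0.0, -0.0]
contact_force: [0.1, 0.2, -0.1]
opening: 0.498
finger_force: 15.0
```

Call:
play_rows(rows=[[55,0,0,0,0,0,0],[60,0,0,0,0,0,0],[65,0,0,0,0,0,0],[70,0,0,0,0,0,0],[70,0,0,-0.01,0,0,0],[70,0,0,-0.03,0,0,0],[70,0,0,-0.05,0,0,0],[70,0,0,-0.02,0,0,0]])

```text
clock: 9.52
tool_pos: [0.6028, 0.027, 0.3099]
eef_rot: [-0.149, 0.989, 0.0, 0.002]
contact_force: [0.7, 0.5, -0.0]
opening: 0.703
finger_force: 0.0
```

```bash
python3 - <<'E'
from h import *
im,*k=snap("wrist"); save("e.png",im[:480]); np.savez("e.npz",im=im,M=k[0],k=k[1:])
X=np.array([.6022,.0267]);u=np.array([np.cos(np.radians(17.1)),np.sin(np.radians(17.1))])
print(w2pix([[*X,.034],[*(X+.056*u),.05],[*(X-.056*u),.05]],*k))
for d in finder.regions_of("wrist","cartridge")[:2]:
    c=max(cv2.findContours(d["mask"].astype(np.uint8),0,1)[0],key=cv2.contourArea).reshape(-1,2)
    print(d["score"],cv2.fitEllipse(c),cv2.fitEllipse((pix2w(c,.034,*k)[:,:2]*1000).astype(np.float32)))
delta([.565,-.303,.285],211)
E
```

```text
[[318.1918114  236.93958792]
 [318.2532082  318.9306831 ]
 [318.22293805 157.9235435 ]]
0.92 ((317.47369384765625, 233.52642822265625), (63.36988067626953, 64.69666290283203), 7.512915134429932) ((600.5433349609375, 25.656749725341797), (44.75719451904297, 47.41803741455078), 103.89659118652344)
tcp [0.603  0.0269 0.3096] yaw -162.94 tilt [ 5.6e-03  9.0e-04 -1.0e+00] shift [ 0.1333 -0.3042  0.0241] turn -13.94 F [-0.12  0.54 -0.05] op 0.7 ff 0.0 t 9.625
```

View pics/e.png

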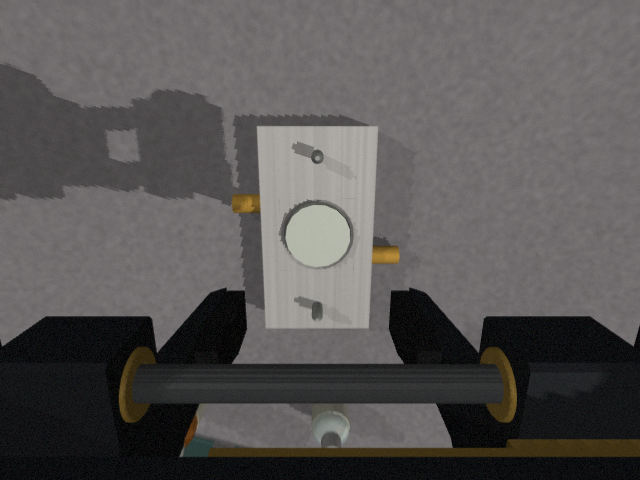

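The disc (318,236) sits centred and level in the pocket with an even shadow ring, so the cartridge is home. Next, the cover.

Call:
play_rows(rows=[[70,0.02,-0.045,0,0,0,0],[70,0.025,-0.052,0,0,0,0],[70,0.025,-0.052,0,0,0,0],[70,0.025,-0.052,0,0,0,0],[70,0.025,-0.052,0,0,0,0],[70,0.021,-0.047,0,0,0,-7],[70,0,0,0,0,0,-7],[60,0,0,0,0,0,0]])

```text
clock: 10.62
tool_pos: [0.5549, -0.3019, 0.3053]
eef_rot: [-0.267, 0.964, 0.001, -0.0]
contact_force: [0.5, 0.2, 0.5]
opening: 0.617
finger_force: 0.0
```

Call:
play_rows(rows=[[60,0,0,0,0,0,0],[60,0,0,0,0,0,0]])

```text
clock: 10.88
tool_pos: [0.5558, -0.3004, 0.3064]
eef_rot: [-0.268, 0.963, 0.0, -0.0]
contact_force: [-0.1, -0.1, 0.7]
opening: 0.596
finger_force: 0.0
```

```bash
python3 - <<'E'
from h import *
im,*k=snap("wrist"); save("f.png",im); np.savez("f.npz",im=im,M=k[0],k=k[1:])
g=im.min(2).astype(int); sat=im.max(2).astype(int)-g
for d in finder.regions_of("wrist","cover")[:2]:
    m=d["mask"].astype(np.uint8); print(d["score"],m.sum())
    c=max(cv2.findContours(m,0,1)[0],key=cv2.contourArea).reshape(-1,2)
    print(cv2.minAreaRect(c), cv2.minAreaRect((pix2w(c,.016,*k)[:,:2]*1000).astype(np.float32)))
delta([.556,-.302,.31],211)
E
```

```text
0.94 16752
((311.45947265625, 226.24325561523438), (99.08948516845703, 182.1367950439453), 1.3322198390960693) ((557.68310546875, -305.87408447265625), (140.1574249267578, 70.052001953125), 29.269550323486328)
tcp [ 0.5558 -0.3007  0.3065] yaw -148.87 tilt [-0.  0. -1.] shift [ 0.0005 -0.0012 -0.0035] turn 0.13 F [ 0.43  0.14 -0.28] op 0.596 ff 0.0 t 10.975
```

View pics/f.png

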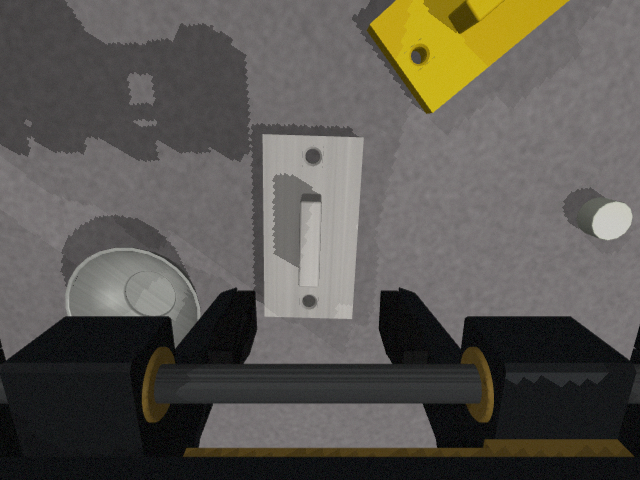

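The wrist view shows the grey cover with holes at (313,156) and (309,301), and the rib between them at (310,240). The fitted rectangle is exactly 140×70 mm, at (0.5577, −0.3059) with yaw 29.3°. I go down over the rib.

Call:
play_rows(rows=[[50,0.001,-0.0048,0,0,0,1.8],[45,0,0,0.03,0,0,0],[45,0,0,0.02,0,0,0],[45,0,0,0.01,0,0,0],[45,0,0,0,0,0,0],[45,0,0,0,0,0,0]])

```text
clock: 11.72
tool_pos: [0.5576, -0.3061, 0.2472]
eef_rot: [-0.253, 0.968, -0.0, 0.001]
contact_force: [0.2, -0.1, -0.1]
opening: 0.452
finger_force: 0.0
```

```bash
python3 - <<'E'
from h import *
im,*k=snap("wrist")
for d in finder.regions_of("wrist","cover")[:1]:
    m=d["mask"].astype(np.uint8); c=max(cv2.findContours(m,0,1)[0],key=cv2.contourArea).reshape(-1,2)
    print(d["score"],c.min(0),c.max(0), cv2.minAreaRect((pix2w(c,.016,*k)[:,:2]*1000).astype(np.float32)))
delta([.5574,-.3053,.184],209.3)
E
```

```text
0.77 [384   0] [594 106] ((419.6537170410156, -287.4585266113281), (49.001861572265625, 103.11212158203125), 29.24340057373047)
tcp [ 0.5575 -0.3062  0.2473] yaw -150.72 tilt [ 1.5e-03 -5.0e-04 -1.0e+00] shift [-0.0003  0.0009  0.0633] turn -0.02 F [-1.05 -0.35 -0.6 ] op 0.451 ff 0.0 t 11.825
```

Call:
play_rows(rows=[[45,0,0.0009,0.03,0,0,0],[45,0,0,0.02,0,0,0],[45,0,0,0.01,0,0,0],[45,0,0,0,0,0,0],[45,0,0,0,0,0,0]])

```text
clock: 12.45
tool_pos: [0.5571, -0.3054, 0.1871]
eef_rot: [-0.253, 0.968, -0.0, 0.001]
contact_force: [0.3, -0.5, 0.2]
opening: 0.447
finger_force: 0.0
```

```bash
python3 - <<'E'
from h import *
delta([.5574,-.3053,.184],209.3)
E
```

```text
tcp [ 0.5571 -0.3054  0.1871] yaw -150.72 tilt [ 1.3e-03 -2.0e-04 -1.0e+00] shift [-0.0003 -0.0001  0.0031] turn -0.02 F [ 0.26 -0.49  0.21] op 0.447 ff 0.0 t 12.45
```

Call:
play_rows(rows=[[45,0,0,0.001,0,0,0],[10,0,0,0,0,0,0],[10,0,0,0,0,0,0],[10,0,0,0,0,0,0],[10,0,0,0,0,0,0],[10,0,0,0,0,0,0],[10,0,0,0,0,0,0]], grip_force=45)

```text
clock: 13.32
tool_pos: [0.5568, -0.3054, 0.1856]
eef_rot: [-0.253, 0.968, -0.0, 0.0]
contact_force: [0.7, -0.3, 1.9]
opening: 0.157
finger_force: 45.0
```

```bash
python3 - <<'E'
from h import *
delta([.5574,-.3053,.184],209.3)
E
```

```text
tcp [ 0.5568 -0.3054  0.1856] yaw -150.72 tilt [ 3.e-04 -2.e-04 -1.e+00] shift [-0.0006 -0.0002  0.0016] turn -0.02 F [ 0.74 -0.25  1.9 ] op 0.157 ff 44.999999552965164 t 13.325
```

Call:
play_rows(rows=[[10,0,0,-0.01,0,0,0],[10,0,0,-0.03,0,0,0],[10,0,0,-0.04,0,0,0],[10,0,0,-0.03,0,0,0],[10,0,0,-0.01,0,0,0],[10,0,0,0,0,0,0],[10,0,0,0,0,0,0]])

```text
clock: 14.2
tool_pos: [0.556, -0.3053, 0.3039]
eef_rot: [-0.253, 0.968, 0.001, -0.001]
contact_force: [-0.3, 0.2, -3.9]
opening: 0.153
finger_force: 45.0
```

```bash
python3 - <<'E'
from h import *
d=np.load("e.npz"); im=d["im"]; k=[d["M"],*d["k"]]
g=im.min(2).astype(int); sat=im.max(2).astype(int)-g
m=((g>125)&(sat<25)).astype(np.uint8); m[330:]=0; m[:, :240]=0; m[:,400:]=0
m=cv2.morphologyEx(m,cv2.MORPH_OPEN,np.ones((3,3)))
c=max(cv2.findContours(m,0,1)[0],key=cv2.contourArea).reshape(-1,2)
print("base",c.min(0),c.max(0),cv2.minAreaRect((pix2w(c,.028,*k)[:,:2]*1000).astype(np.float32)))
for (x0,y0,x1,y1) in ((308,146,328,166),(308,300,326,324)):
    ys,xs=np.nonzero(g[y0:y1,x0:x1]<95); print("pin",xs.mean()+x0,ys.mean()+y0,ys.min()+y0,ys.max()+y0,len(xs))
print("tips@z.05",pix2w([[317.7,156.5],[317.3,317]],.05,*k))
delta([.602,.0267,.32],197.1)
E
```

```text
base [257 126] [377 328] ((602.8963012695312, 25.960025787353516), (151.17625427246094, 80.67289733886719), 16.895076751708984)
pin 316.35714285714283 155.85714285714286 150 163 98
pin 316.35714285714283 309.81168831168833 302 319 154
tips@z.05 [[0.54794153 0.00966747 0.05      ]
 [0.65446192 0.04207087 0.05      ]]
tcp [ 0.556  -0.3053  0.3039] yaw -150.71 tilt [-0.0028  0.001  -1.    ] shift [-0.2025  0.2671 -0.0159] turn 12.19 F [-0.27  0.16 -3.88] op 0.153 ff 45.00011511147022 t 14.2
```

Call:
play_rows(rows=[[10,-0.025,0.033,0,0,0,0],[10,-0.036,0.047,0,0,0,0],[10,-0.036,0.047,0,0,0,0],[10,-0.036,0.047,0,0,0,0],[10,-0.036,0.047,0,0,0,0],[10,-0.034,0.046,0,0,0,0],[10,0,0,0,0,0,6],[10,0,0,0,0,0,6.2]])

```text
clock: 15.2
tool_pos: [0.6026, 0.028, 0.304]
eef_rot: [-0.148, 0.989, 0.0, -0.001]
contact_force: [0.5, -0.3, -3.5]
opening: 0.152
finger_force: 45.0
```

Call:
play_rows(rows=[[10,0,0,0.02,0,0,0],[10,0,0,0.02,0,0,0],[10,0,0,0,0,0,0],[10,0,0,0,0,0,0]])

```text
clock: 15.7
tool_pos: [0.6032, 0.027, 0.2654]
eef_rot: [-0.149, 0.989, 0.0, -0.0]
contact_force: [0.2, 0.2, -3.6]
opening: 0.157
finger_force: 45.0
```

```bash
python3 - <<'E'
from h import *
delta([.6022,.0266,.2456],197.0)
E
```

```text
tcp [0.6032 0.027  0.2654] yaw -162.91 tilt [-2.e-04  4.e-04 -1.e+00] shift [ 0.0011 -0.0001  0.0198] turn 0.09 F [ 0.18  0.24 -3.56] op 0.157 ff 45.000054985284805 t 15.7
```

Call:
play_rows(rows=[[10,0.0011,0,0.012,0,0,0],[10,0,0,0.012,0,0,0],[10,0,0,0,0,0,0],[10,0,0,0,0,0,0]])

```text
clock: 16.2
tool_pos: [0.6022, 0.0266, 0.2415]
eef_rot: [-0.149, 0.989, 0.0, 0.0]
contact_force: [0.6, -0.4, -3.5]
opening: 0.152
finger_force: 45.0
```

```bash
python3 - <<'E'
from h import *
delta([.6022,.0266,.2316],197.0)
im,*k=snap("wrist"); im2,*_=snap("side")
o=np.zeros((600,800,3),np.uint8); o[:600,:500]=cv2.resize(im[60:350,200:442],(500,600)); 
c=w2pix([.602,.027,.06],*_)[0].astype(int); o[:600,500:]=cv2.resize(im2[max(c[1]-100,0):c[1]+100,c[0]-50:c[0]+50],(300,600)); save("h.png",o)
E
```

```text
tcp [0.6022 0.0266 0.2415] yaw -162.91 tilt [ 1.e-04  1.e-04 -1.e+00] shift [-0.     -0.      0.0099] turn 0.09 F [ 0.58 -0.36 -3.54] op 0.152 ff 44.99998988583684 t 16.2
```

View pics/h.png

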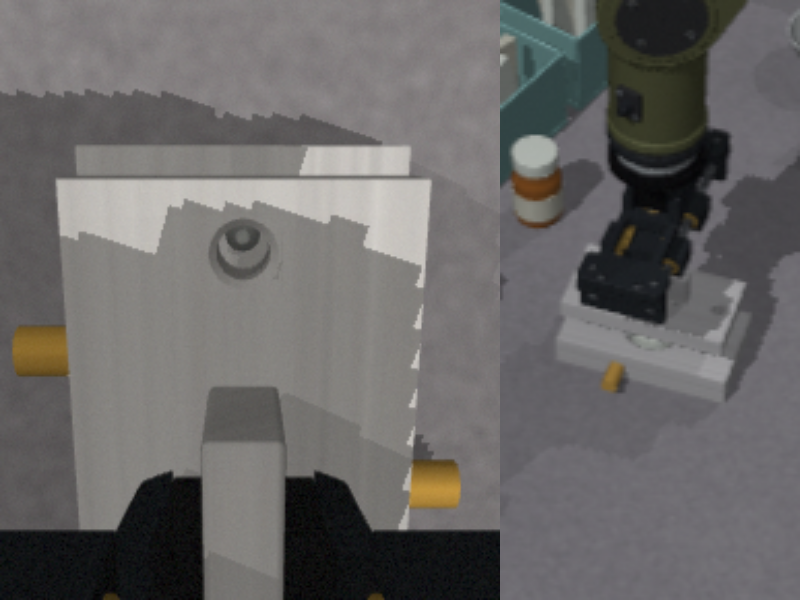

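The pin tip shows inside the cover's hole at (242,235) in the crop, well aligned laterally. I go down onto the pins, watching the force.

Call:
play_rows(rows=[[10,0,0,0.005,0,0,0],[10,0,0,0.005,0,0,0],[10,0,0,0.004,0,0,0],[10,0,0,0,0,0,0]])

```text
clock: 16.8
tool_pos: [0.6019, 0.0265, 0.227]
eef_rot: [-0.149, 0.989, 0.0, -0.0]
contact_force: [-0.2, -0.7, -3.7]
opening: 0.158
finger_force: 45.0
```

Call:
play_rows(rows=[[10,0,0,0.003,0,0,0],[10,0,0,0.002,0,0,0],[10,0,0,0.001,0,0,0],[10,0,0,0,0,0,0],[10,0,0,0,0,0,0]])

```text
clock: 17.42
tool_pos: [0.6021, 0.0265, 0.2215]
eef_rot: [-0.149, 0.989, 0.0, 0.0]
contact_force: [-0.2, 0.0, -3.3]
opening: 0.154
finger_force: 45.0
```

Call:
play_rows(rows=[[10,0,0,0.002,0,0,0],[10,0,0,0.002,0,0,0],[10,0,0,0.002,0,0,0],[10,0,0,0,0,0,0],[10,0,0,0,0,0,0]])

```text
clock: 18.05
tool_pos: [0.6022, 0.0266, 0.2164]
eef_rot: [-0.149, 0.989, -0.0, 0.0]
contact_force: [-1.6, -0.6, 6.3]
opening: 0.154
finger_force: 45.0
```

Call:
play_rows(rows=[[10,0,0,0.002,0,0,0],[10,0,0,0.0015,0,0,0],[10,0,0,0,0,0,0],[10,0,0,0,0,0,0]], grip_force=60)

```text
clock: 18.55
tool_pos: [0.6022, 0.0266, 0.2135]
eef_rot: [-0.149, 0.989, -0.0, 0.001]
contact_force: [-3.8, -1.1, 12.7]
opening: 0.153
finger_force: 60.0
```

Call:
play_rows(rows=[[10,0,0,0.001,0,0,0],[10,0,0,0.0005,0,0,0],[10,0,0,0,0,0,0],[10,0,0,0,0,0,0]])

```text
clock: 19.05
tool_pos: [0.6021, 0.0267, 0.2135]
eef_rot: [-0.149, 0.989, -0.001, 0.001]
contact_force: [-6.8, -2.2, 23.1]
opening: 0.151
finger_force: 60.0
```

```bash
python3 - <<'E'
from h import *
delta([.6022,.0266,.2136],197.0)
im,*k=snap("side"); c=w2pix([.602,.027,.05],*k)[0].astype(int); save("i.png",cv2.resize(im[c[1]-60:c[1]+60,c[0]-80:c[0]+80],(800,600),interpolation=2))
E
```

```text
tcp [0.6021 0.0267 0.2135] yaw -162.92 tilt [ 0.0017 -0.001  -1.    ] shift [-0.0001 -0.0002 -0.0001] turn 0.08 F [-6.84 -2.18 23.08] op 0.151 ff 60.00337656587362 t 19.05
```

View pics/i.png

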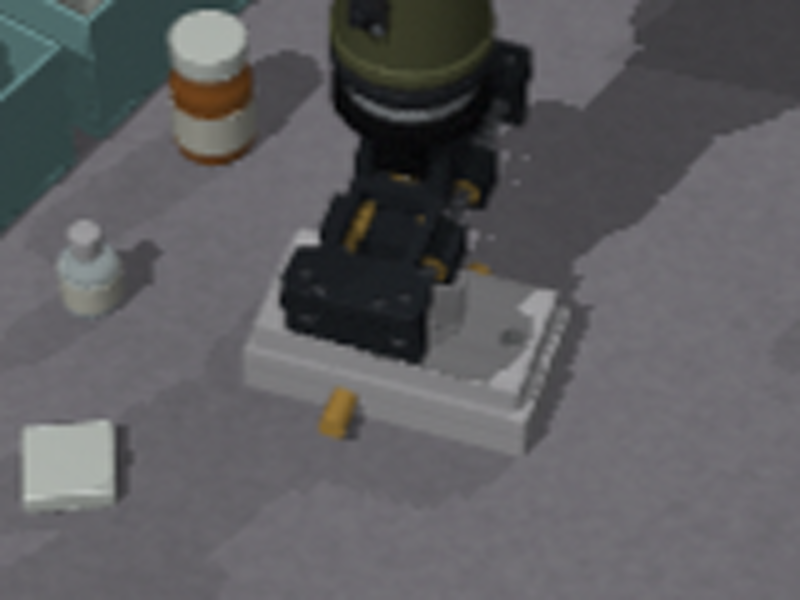

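The cover sits flat on the base with no gap. The force rose to 23 N with no further travel at a TCP height of 0.2135 m, so it is shut. I hand the job in.

```bash
python3 -c "
from h import *
print(r.finish_job())"
```

```text
the job is handed in; nothing more can be done
None
```

I handed the job in at about 19 s of the 61 s: the white cartridge is home in the pocket, and the cover is on both pins, held pressed shut at about 23 N with a 60 N grip; the hand-in gave no verdict, and I didn't re-measure the other objects.

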